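# Clear the eye-care drawer and shut it

## Robot

A 6-joint arm with a two-finger parallel gripper is mounted at the origin on the work surface. World frame = base frame: x ahead of the robot, y to its left, z up, the work surface at z = 0. Lengths are in m, angles in rad, forces in N, time in s.
With the tool pointing down it reaches from about 0.425 to 0.95 m from the base axis. Payload 3.5 kg.
Tool frame: the origin (TCP) lies on the front face of the gripper's body, between the roots of the fingers; the fingertips stand 73 mm ahead of it and the grasp point (between the pads) lies env.pinch_z ahead of it (env.pinch_z is the distance from the TCP to the grasp point, in m); z points along the fingers, y is the line along which they close (so a half turn about z gives the same grasp; the last joint's range is limited). The gripper opens to 85 mm and grips with 20 to 120 N. Pads are 22 mm wide; open, the fingers measure 114 mm over their backs; the gripper's body (76 mm by 85 mm) begins 54 mm behind the grasp point. The pads swing forward as they close: fully open they stand 13 mm farther back than shut.
Start: joints at [1.146, 0.286, 1.577, -0, 1.279, -0.15], TCP at [0.183, 0.65, 0.304] pointing down, gripper open.
Joint ranges: [-2.77, 2.77], [-0.9, 2.22], [0.21, 2.48], [-1.53, 4.67], [0.24, 2.81], [-2.84, 2.84]. Speed limits (rad/s): [2.79, 2.79, 3.14, 3.14, 3.14, 3.14].

## Interface

Orientations are given as a unit quaternion [w, x, y, z].
In Python, from bench import env gives the robot as it stands.
- The arm moves only by the tool apply_moves, never from a script. Its argument "deltas" is text: rows parted by semicolons, each of 6 numbers parted by spaces: the shift along the tool's x, y, z in cm, then the turn, a rotation vector about the tool's x, y, z in degrees. A call has 1 to 12 rows; each row shifts and turns the commanded pose from where the row before left it, along the tool's axes as they then stand; what a row does not reach is not made up. A row lasts 1/10 s, in which the tool goes at most 50 mm and 8.59 degrees, less where a joint would pass 70% of its speed; a pose out of reach is approached as far as the arm can. A call with a gripper value outside its range is refused whole. "jaw" is the opening in per cent of the stroke, from 0 (shut) to 100 (fully open), set as the call begins (left out, the last holds). The fingers move at their own pace and stop on an object; "newtons" is the grip in N (left out, the last holds). Time passes only in rows, so rows that do not move let the fingers close. It gives the time, the measured TCP pose, the force, the opening and the grip force at its end, in the units of the state.
- env.get_state(): the state, without advancing time (a new reading comes with each control period).
- env.snapshot(name): name is "scene" or "top"; returns a dict with "pixels" (480x640x3 uint8, red, green, blue), "mtx" (3x3 intrinsics, pixels), "eye" and "orientation" of the camera in the world. Camera axes: x right, y down, z forward; pixel columns grow to the right and rows downward; lengths in m; the calibration is good to about 2 mm. A picture is of the moment at which its call begins. There is no depth.
- env.close_job(): hands the job in; it is judged then, once.
The state is a dict: "clock": time; "q": joint angles; "dq": joint speeds; "effort": joint torques, N m; "ee_pos": TCP position; "orientation": TCP orientation; "contact_force": force on the tool from outside, world axes, zero at the start; "moment": the same for the moment, N m; "opening": opening from 0.0 (shut) to 1.0 (fully open); "grip_force": force on a finger pad.
Only numpy, scipy, OpenCV 4.12 (cv2) and the standard library are available. Lean on these libraries where they do the work, as an engineer would, in place of code of your own. Each camera call takes 0.05 s, during which the arm holds its last target. There are 200 camera calls.

## Task

The eye-care drawer cannot shut because the steel thermometer case leans across it and the eyedrop bottle stands too tall in it. Set both gently in the blue tray, the case lying flat on a broad side and the bottle standing upright, then push the drawer fully home until it clicks past its catch. Do not disturb the mirror that leans over the drawer, or the other things on the cart.

Things in the scene. Friction and masses are not known exactly. Their poses are not given: they have to be found in the camera images.
- case: flat steel thermometer case, 20 mm wide (its x), 150 long (its y), 16 thick (its z), 60 to 130 g; origin at its centre. It leans across the open drawer: -y end down in the drawer's right (-y) floor corner, rising about 32 degrees to +y over the left wall, +y end under the mirror. A hand coming straight down would meet the mirror: come in square to the case, leaning to its low end
- bottle: white eyedrop bottle with orange cap, a straight upright cylinder 26 mm across and 85 mm tall (cap from 60 mm up), about 35 g; origin under its centre. It stands on the drawer's floor between the case and the drawer's front, its top above the opening of the unit
- tray: open blue plastic tray, fixed, 120 mm (its x) by 190 mm (its y), 12 mm high, walls 3 mm, inner floor 3 mm above its origin, which is under its centre on the table
- unit: blue drawer unit, fixed, 150 mm wide (its y), 215 deep (its x, away from the robot), 90 high; origin at mid lower edge of its front face, on the table. Opening 70 mm high under a lintel 20 mm high. The white drawer slides out along the unit's -x: inner width 100 mm, walls 5 mm thick, inner floor 8 mm and wall tops 66 mm above the table
- drawer (a joint): how far the drawer stands open, m: 0 fully home, about 0.175 to 0.19 at the start. It slides with about 1.5 N of friction; a sprung catch resists over the last 10 to 4 mm (a further 2 to 5 N) and then holds it home against the stop
- drawer_face (a point): centre of the outer face of the drawer's front panel (150 mm wide, from 4 to 68 mm above the table, 10 mm thick); it moves with the drawer along the unit's x and stands 10 mm in front of the unit's front face when home. The front is flat: push it anywhere, also off centre
- mirror_top (a point): highest point of the rim of the round mirror (120 mm across, 6 thick), which leans over the drawer's left (+y) side. From here it slopes down at about 41 degrees from level towards the unit's +y, to a rim some 78 mm lower; its centre is 172 mm above the table. It tilts on a stiff pivot: leave it alone
- mirror_base: white ceramic foot of the mirror, 90 mm across and 32 mm high, with a bent steel stem up to the mirror, fixed; origin under its centre
- lens_case: low twin-pot contact lens case, 28 x 60 x 13 mm, lying on the drawer's floor under the raised half of the steel case; it stays in the drawer and may slide there; origin under its centre
- cup: lidded white enamel cup with blue lid, 82 mm across and 104 mm tall with its knob, ear handle 64 mm out on its +y side; origin under its centre
- jar: small white cream jar with a green cap, 54 mm across, 55 mm tall; origin under its centre
- pillbox: week pill box lying flat, 34 x 150 x 23 mm (long side along its y); origin under its centre
- glasses_case: black glasses case, 60 x 155 x 36 mm (long side along its y); origin under its centre
- clock: white bedside clock, 45 x 90 x 70 mm tall; origin under its centre

How it is judged:
On the way, in this order (a step that is already met when the one before it is completed fails the run):
1. the case lies flat and the bottle stands upright in the tray, both let go and at rest (x of case in the frame of tray between -0.052 and 0.052 m and y of case in the frame of tray between -0.03 and 0.03 m and z of case in the frame of tray between 0.006 and 0.018 m and angle between the z axis of case and the z axis of tray, either way round below 0.12 rad and x of bottle in the frame of tray between -0.052 and 0.052 m and y of bottle in the frame of tray between -0.09 and 0.09 m and z of bottle in the frame of tray between 0 and 0.009 m and angle between bottle's own z axis and vertical below 0.12 rad and linear speed of each of case, bottle below 0.03 m/s and contact force between the fingers and case below 0.05 N and contact force between the fingers and bottle below 0.05 N), for 0.2 s.
2. the drawer is pushed fully home past its catch (value of joint drawer below 0.003 m), for 0.2 s.
At the end, for the whole second after the job is handed in: The case lies flat (within 7 degrees) in the tray, its centre within 52 mm (tray x) and 30 mm (tray y) of the tray's centre; the bottle stands upright (within 7 degrees) on the tray's floor; both at rest and let go; the drawer is less than 3 mm from fully home (all of step 1 and value of joint drawer below 0.003 m); the robot touches nothing.
It fails at once if the mirror is knocked out of its setting (rim moved more than 8 mm) (distance of mirror_top from where it was at the start of the episode above 0.008 m).
It fails at once if the case or the bottle is dropped or thrown into the tray (over 0.7 m/s close above its floor) ((horizontal distance between case and tray below 0.12 m and z of case in the frame of tray below 0.05 m and linear speed of case above 0.7 m/s) or (horizontal distance between bottle and tray below 0.12 m and z of bottle in the frame of tray below 0.04 m and linear speed of bottle above 0.7 m/s)).
It fails at once if a bystander on the cart is moved more than 25 mm or tipped (distance of any of cup, jar, pillbox, glasses_case, clock from where it was at the start of the episode above 0.025 m or angle between any of cup, jar, pillbox, glasses_case, clock's own z axis and vertical above 0.35 rad).
It also fails if it takes over 62 s, if anything falls off the work surface, if the arm or the gripper's body presses on something with over 40 N, if the wrist force passes 120 N, or if a joint passes its speed limit or range.

## Working session

There is one attempt and no reset: what is moved stays moved. The work goes in short steps, Python scripts to look and compute and a tool call to move; the robot and the scene stay as the last step left them, time stands still between calls to the robot, and variables do not carry over. Pictures are saved under pics/ and viewed, at most 10 in all, crops included, and the job is handed in when it is done.

Besides the shell and the picture viewer there is one more tool, called after "Call:" in YAML: its name, and indented under it one key for each argument. apply_moves: Moves the arm, as the interface text tells. Its arguments: {"type":"object","properties":{"deltas":{"type":"string"},"jaw":{"type":"number"},"newtons":{"type":"number"}},"required":["deltas"]}

```bash
ls; mkdir -p pics
cat > h.py <<'E'
import numpy as np, cv2
from bench import env
from scipy.spatial.transform import Rotation as R
def rot(q): return R.from_quat([q[1],q[2],q[3],q[0]])
def snap(n,f=None):
    s=env.snapshot(n)
    if f: cv2.imwrite('pics/'+f,np.ascontiguousarray(s['pixels'][:,:,::-1]))
    return s
def ray(s,u,v):
    K=np.array(s['mtx']); d=rot(s['orientation']).apply(np.linalg.solve(K,[u,v,1.]))
    return np.array(s['eye']),d/np.linalg.norm(d)
def onz(s,u,v,z):
    e,d=ray(s,u,v); return e+d*(z-e[2])/d[2]
def tri(s1,p1,s2,p2):
    A=np.zeros((3,3));b=np.zeros(3)
    for s,p in((s1,p1),(s2,p2)):
        e,d=ray(s,*p);M=np.eye(3)-np.outer(d,d);A+=M;b+=M@e
    return np.linalg.solve(A,b)
def proj(s,P):
    c=rot(s['orientation']).inv().apply(np.array(P)-np.array(s['eye']));p=np.array(s['mtx'])@c;return p[:2]/p[2]
E
python3 - <<'E'
from h import *
a=snap('scene','s0.png');b=snap('top','t0.png')
for s in(a,b):print(s['mtx'],s['eye'],s['orientation'])
print(env.pinch_z,env.get_state())
E
```

```text
pics
[[485.46713917   0.         324.02057539]
 [  0.         485.46713917 243.66340421]
 [  0.           0.           1.        ]] [ 1.20725824 -0.33849037  0.87445812] [-0.3187228   0.77300253  0.51022964 -0.20136677]
[[449.39352672   0.         323.55845321]
 [  0.         449.39352672 243.10979921]
 [  0.           0.           1.        ]] [ 0.31355346 -0.059951    1.33562671] [ 0.07907281 -0.6892193   0.71592023 -0.07862874]
0.0539 {'clock': 0.1, 'q': array([ 1.14600098e+00,  2.87138551e-01,  1.57803792e+00, -1.02636675e-05,
        1.27858067e+00, -1.49976486e-01]), 'dq': array([ 0.00291436, -0.00270218, -0.00503404,  0.00034065,  0.00044657,
       -0.00015966]), 'effort': array([ 8.16203155e-04, -4.07298768e+01, -2.93698239e+01, -1.67949206e-04,
        3.49387999e-03,  1.53215296e-05]), 'ee_pos': array([0.18295232, 0.64927945, 0.30264037]), 'orientation': array([-3.02045883e-04,  1.36975873e-01,  9.90573793e-01, -1.03924825e-03]), 'contact_force': array([-0.32449606,  0.48227284, -0.5017962 ]), 'moment': array([ 0.02671537,  0.00012467, -0.06766441]), 'grip_force': 0.0, 'opening': 0.9981539590134083}
```

View pics/s0.png

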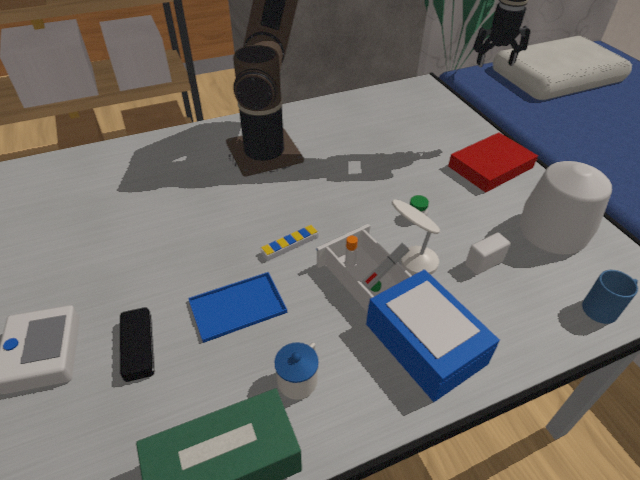

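View pics/t0.png

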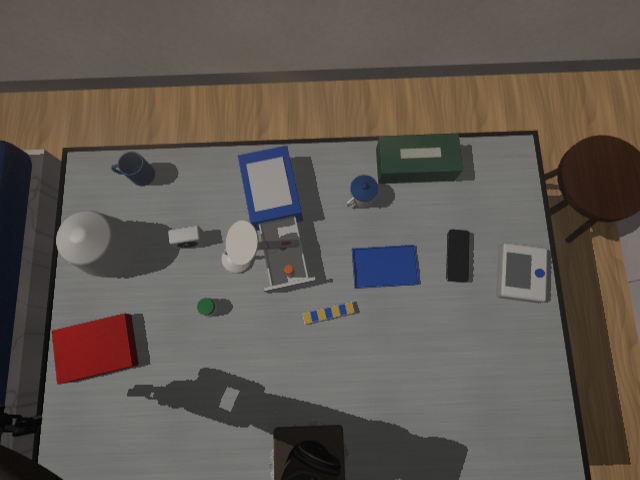

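The scene view shows the drawer around (365,260), the orange cap at (352,243), the mirror at (415,217) and the tray at (238,305). In the top view the tray is at (386,267), the drawer at (285,255) and the cap at (289,269). I'll zoom in on the drawer.

Run:
```python
from h import *
a=cv2.imread('pics/s0.png')[190:330,300:470];b=cv2.imread('pics/t0.png')[205:300,210:330]
A=cv2.resize(a,None,fx=4.5,fy=4.25,interpolation=cv2.INTER_CUBIC)
cv2.imwrite('pics/s0c.png',cv2.convertScaleAbs(cv2.resize(a,None,fx=4,fy=4,interpolation=cv2.INTER_CUBIC),alpha=1.3))
cv2.imwrite('pics/t0c.png',cv2.convertScaleAbs(cv2.resize(b,None,fx=6,fy=6,interpolation=cv2.INTER_CUBIC),alpha=1.5))
```

```text
(no output)
```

View pics/s0c.png

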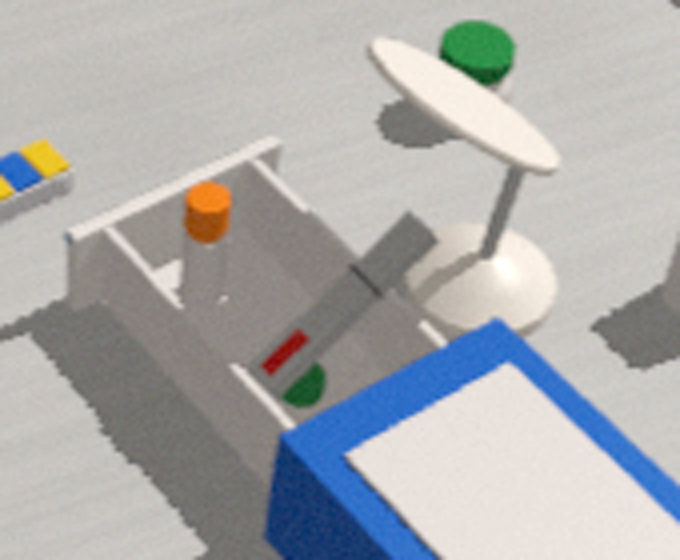

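View pics/t0c.png

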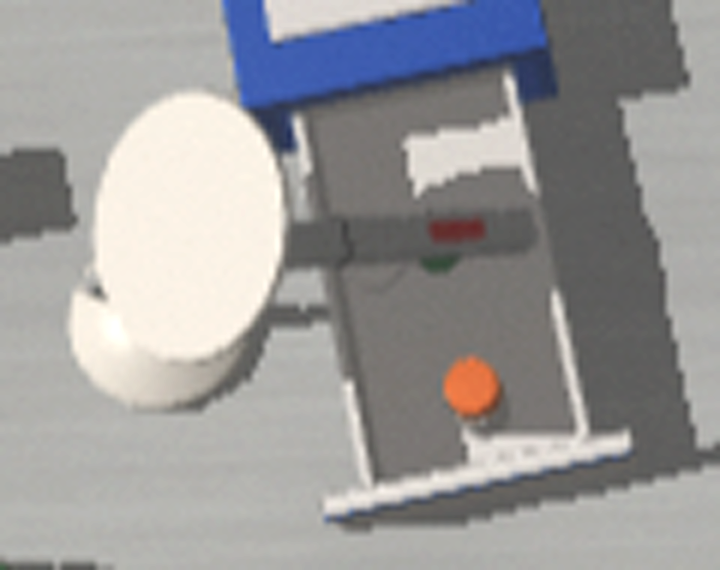

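The crops show the case's red patch at scene (371,278) / top (286,243), its dark band at scene (391.5,260) / top (267.5,245), and its top end at scene (402,243)–(409,249). I'll triangulate these.

Run:
```python
from h import *
np.set_printoptions(precision=4,suppress=True)
a=snap('scene');b=snap('top')
S=lambda x,y:(300+x/4,190+y/4); T=lambda x,y:(210+(x-2.5)/6,205+(y-2.5)/6)
red=tri(a,S(285,352),b,T(457,230)); band=tri(a,S(366,280),b,T(345,240))
print('red',red,'band',band); d=band-red; print('dir',d/np.linalg.norm(d),np.linalg.norm(d),'elev',np.degrees(np.arcsin(d[2]/np.linalg.norm(d))))
# top end centre via scene ray nearest to axis line
u=d/np.linalg.norm(d)
for nm,p in(('hi',S(422,225)),('lo',S(262,374))):
    e,r=ray(a,*p);M=np.c_[u,-r];t=np.linalg.lstsq(M,e-red,rcond=None)[0];print(nm,red+u*t[0],t[0])
L=onz(b,*T(245,108),.09);Rr=onz(b,*T(548,45),.09);print('unit front edge L,R',L,Rr,np.linalg.norm(L-Rr)); w=L-Rr;print('yaw unit y axis from world y',np.degrees(np.arctan2(-w[0],w[1])))
L=onz(b,*T(325,505),.068);Rr=onz(b,*T(632,438),.068);print('front edge L,R',L,Rr,np.linalg.norm(L-Rr)); w=L-Rr;print(np.degrees(np.arctan2(-w[0],w[1])))
# bottle cap
def mask(s,lo,hi):
    return cv2.inRange(cv2.cvtColor(s['pixels'],cv2.COLOR_RGB2HSV),lo,hi)
def cen(m,box):
    x0,y0,x1,y1=box;k=np.zeros_like(m);k[y0:y1,x0:x1]=m[y0:y1,x0:x1];c=max(cv2.findContours(k,0,2)[0],key=cv2.contourArea);return c
for s,box in((b,(270,250,310,290)),(a,(335,225,370,260))):
    c=cen(mask(s,(5,150,100),(18,255,255)),box);(x,y),r=cv2.minEnclosingCircle(c);print('cap',x,y,r,cv2.boundingRect(c))
    if s is b: print('bottle',onz(b,x,y,.093))
    else:
        print('capcentre scene z.0805',onz(a,x,y,.0805))
c=cen(mask(b,(105,150,60),(125,255,255)),(340,235,430,300));q=cv2.boxPoints(cv2.minAreaRect(c));print('tray px',q)
W=np.array([onz(b,*p,.010) for p in q]);print(W,W.mean(0),np.linalg.norm(np.diff(W,axis=0),axis=1))
c=cen(mask(a,(105,150,60),(125,255,255)),(180,260,295,350));q=cv2.boxPoints(cv2.minAreaRect(c));W=np.array([onz(a,*p,.010) for p in q]);print('tray scene',W.mean(0))
# mirror
for p in((372,45),(475,88),(556,165)): print('mirror',onz(a,*S(*p),.172),end='')
```

```text
red [0.6112 0.0469 0.0486] band [0.6021 0.0989 0.0767]
dir [-0.151   0.8694  0.4705] 0.059815188469625365 elev 28.06621687147077
hi [0.5954 0.1379 0.0978] 0.10465307704512931
lo [0.6138 0.0319 0.0405] -0.017209287692939
unit front edge L,R [0.6652 0.1433 0.09  ] [ 0.691  -0.0026  0.09  ] 0.14818631864753404
yaw unit y axis from world y 10.02230756803834
front edge L,R [0.4758 0.1094 0.068 ] [ 0.5021 -0.0363  0.068 ] 0.148085203760806
10.230535660960511
cap 288.0 268.8571472167969 4.3449273109436035 (284, 265, 9, 9)
bottle [0.5259 0.0377 0.093 ]
cap 351.5927734375 242.8505096435547 7.324860095977783 (346, 236, 12, 15)
capcentre scene z.0805 [0.5231 0.0395 0.0805]
tray px [[351.6664 248.5511]
 [415.2647 244.6573]
 [417.656  283.7149]
 [354.0577 287.6087]]
[[ 0.5947 -0.1489  0.01  ]
 [ 0.5993 -0.3414  0.01  ]
 [ 0.4809 -0.3386  0.01  ]
 [ 0.4765 -0.1499  0.01  ]] [ 0.5378 -0.2447  0.01  ] [0.1925 0.1185 0.1888]
tray scene [ 0.5384 -0.2406  0.01  ]
mirror [0.521  0.1369 0.172 ]mirror [0.5738 0.1711 0.172 ]mirror [0.6418 0.1789 0.172 ]
```

```bash
cat >> h.py <<'E'
UO=np.array([.678,.0703,0]); UY=np.radians(10.1)
UR=R.from_euler('z',UY)
def U(p): return UO+UR.apply(p)
def toU(P): return UR.inv().apply(np.array(P)-UO)
def frame(z,y):
    z=np.array(z)/np.linalg.norm(z);x=np.cross(y,z);return R.from_matrix(np.c_[x,y,z])
def leanframe(deg): # tool y along +unit x, z leaning to unit +y
    t=np.radians(deg);return frame(UR.apply([0,np.sin(t),-np.cos(t)]),UR.apply([1,0,0]))
def delta(P,Rt):
    s=env.get_state();Rc=rot(s['orientation'])
    d=Rc.inv().apply(np.array(P)-s['ee_pos'])*100
    w=(Rc.inv()*Rt).as_rotvec(degrees=True); d2=Rt.inv().apply(np.array(P)-s['ee_pos'])*100
    print('move first cm',d.round(2),'| turn',w.round(2),'| move after turn',d2.round(2))
E
python3 - <<'E'
from h import *
np.set_printoptions(precision=4,suppress=True)
a=snap('scene');b=snap('top')
S=lambda x,y:(300+x/4,190+y/4); T=lambda x,y:(210+(x-2.5)/6,205+(y-2.5)/6)
m=tri(a,S(464,104),b,T(189,226));print('mirror centre',m,toU(m)); top=toU(m)+[0,-.06*np.cos(np.radians(41)),.06*np.sin(np.radians(41))];print('mirror top unit',top, 'px',proj(b,U(top)),proj(a,U(top)))
c=U([-.07,.0177,.0548]);print('case',c)
for e in([-.07,.0772+.004,.095],[-.07,-.05,.0216]):print((proj(a,U(e))-[300,190])*4,(proj(b,U(e))-[210,205])*6)
Rt=leanframe(32); 
print('pregrasp',U([-.07,-.0814,.2134])); delta([.183,.65,.42],rot(env.get_state()['orientation'])); delta(U([-.07,-.0814,.35]),Rt)
print('jar/pill', onz(b,330,313,.02),onz(b,206,306,.055), onz(b,364,189,.1))
E
```

```text
mirror centre [0.5877 0.1542 0.1778] [-0.0742  0.0985  0.1778]
mirror top unit [-0.0742  0.0532  0.2172] px [255.4615 235.0632] [401.7606 209.8789]
case [0.606  0.0755 0.0548]
[422.3931 229.3199] [252.2913 246.1408]
[224.7652 412.01  ] [533.902  223.1252]
pregrasp [ 0.6234 -0.0221  0.2134]
move first cm [  0.02   0.03 -11.65] | turn [0. 0. 0.] | move after turn [  0.02   0.03 -11.65]
move first cm [-60.6  -52.7   -4.62] | turn [-17.94  28.57  62.4 ] | move after turn [-60.16  31.57 -43.08]
jar/pill [ 0.4041 -0.0757  0.02  ] [0.4347 0.2753 0.055 ] [ 0.7505 -0.1876  0.1   ]
```

Call:
apply_moves:
  deltas: "0 0 -4 0 0 0;0 0 -4 0 0 0;0 0 -4 0 0 0;-3.4 -2.9 0 0 0 0;-3.4 -2.9 0 0 0 0;-3.4 -2.9 0 0 0 0;-3.4 -2.9 0 0 0 0;-3.4 -2.9 0 0 0 0;-3.4 -2.9 0 0 0 0;-3.4 -2.9 0 0 0 0;-3.4 -2.9 0 0 0 0;-3.4 -2.9 0 0 0 0"
  jaw: 55
  newtons: 30

```text
clock: 1.5
ee_pos: [0.4073, 0.3138, 0.4241]
orientation: [0.0, 0.137, 0.991, 0.0]
contact_force: [1.1, 0.3, 0.3]
opening: 0.549
grip_force: 0.0
```

Call:
apply_moves:
  deltas: "-3.4 -2.9 0 0 0 0;-3.4 -2.9 0 0 0 0;-3.4 -2.9 0 0 0 0;-3.4 -2.9 0 0 0 0;-3.4 -2.9 0 0 0 0;-3.4 -2.9 0 0 0 0;-3.4 -2.9 0 0 0 0;-3.4 -2.9 0 0 0 0;-3.4 -2.9 0 0 0 0;0 0 0 0 0 0"

```text
clock: 2.5
ee_pos: [0.6323, -0.0234, 0.4224]
orientation: [-0.001, 0.14, 0.99, -0.001]
contact_force: [-0.2, -0.0, -0.5]
opening: 0.549
grip_force: 0.0
```

Call:
apply_moves:
  deltas: "0 0 0 -2 3.2 6.9;0 0 0 -2 3.2 6.9;0 0 0 -2 3.2 6.9;0 0 0 -2 3.2 6.9;0 0 0 -2 3.2 6.9;0 0 0 -2 3.2 6.9;0 0 0 -2 3.2 6.9;0 0 0 -2 3.2 6.9;0 0 0 -2 3.2 6.9;0 0 0 0 0 0;0 0 0 0 0 0"

```text
clock: 3.6
ee_pos: [0.6303, -0.0185, 0.4239]
orientation: [-0.213, 0.614, 0.739, 0.178]
contact_force: [0.1, 0.1, -0.7]
opening: 0.55
grip_force: 0.0
```

Run:
```python
from h import *
s=env.get_state();print(s['q'].round(3),toU(s['ee_pos']),s['ee_pos'],s['opening'])
delta(U([-.07,-.0814,.2134]),leanframe(32))
```

```text
[-0.324  0.193  1.52   0.49   1.707 -0.51 ] [-0.06257639 -0.07904896  0.42393726] [ 0.63025591 -0.01849777  0.42393726] 0.5496608167517123
move first cm [-11.42  -0.77  17.69] | turn [-0.16 -0.21  0.4 ] | move after turn [-11.36  -0.74  17.73]
```

Call:
apply_moves:
  deltas: "-2.3 -0.15 3.5 0 0 0.4;-2.3 -0.15 3.5 0 0 0;-2.3 -0.15 3.5 0 0 0;-2.3 -0.15 3.5 0 0 0;-2.2 -0.15 3.6 0 0 0;0 0 0 0 0 0;0 0 0 0 0 0"

```text
clock: 4.3
ee_pos: [0.6233, -0.0221, 0.2148]
orientation: [-0.214, 0.617, 0.736, 0.177]
contact_force: [0.4, 0.3, 0.9]
opening: 0.553
grip_force: 0.0
```

Run:
```python
from h import *
s=env.get_state();print(toU(s['ee_pos']),s['contact_force'])
delta(U([-.07,-.0178,.1116]),leanframe(32))
a=snap('scene');b=snap('top')
A=a['pixels'][170:310,290:470];B=b['pixels'][195:295,210:340]
im=np.hstack([cv2.resize(A,(400,400*140//180)),cv2.resize(B,(400,311))]) if 0 else np.hstack([cv2.resize(A,(400,311),interpolation=2),cv2.resize(B,(400,311),interpolation=2)])
cv2.imwrite('pics/p1.png',cv2.convertScaleAbs(np.ascontiguousarray(im[:,:,::-1]),alpha=1.3))
```

```text
[-0.07008577 -0.0813235   0.2147619 ] [0.37018931 0.30485202 0.87990123]
move first cm [-0.14  0.05 12.11] | turn [-0.18 -0.31 -0.07] | move after turn [-8.000e-02  1.000e-02  1.211e+01]
```

View pics/p1.png

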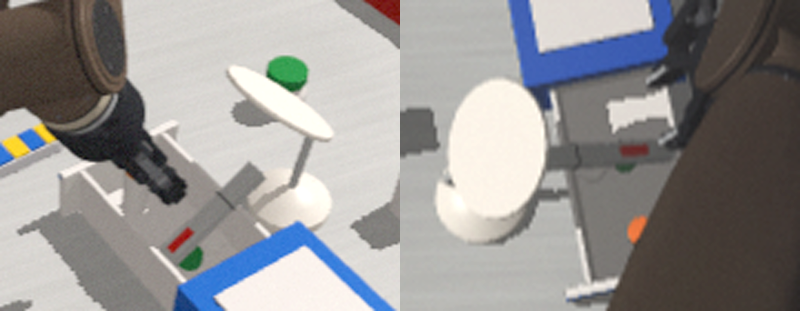

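The fingers stand square above the case (tips at about (175,185) in the left crop), with the mirror clear. Before descending I'll compare the projected fingertips with the picture.

Run:
```python
from h import *
s=env.get_state();Rc=rot(s['orientation']);b=snap('top');a=snap('scene')
for y in(-.0235,0,.0235):
    P=s['ee_pos']+Rc.apply([0,y,.07]); print(y,((proj(b,P)-[210,195])*[400/130,3.11]+[400,0]).round(),((proj(a,P)-[290,170])*[400/180,311/140]).round())
P=U([-.07,-.0178,.1116])+Rc.apply([0,0,.07]);print(((proj(b,P)-[210,195])*[400/130,3.11]+[400,0]).round())
P=U([-.07,.0177,.0548])+UR.apply([0,-.0042,.0068]);print(((proj(b,P)-[210,195])*[400/130,3.11]+[400,0]).round())
```

```text
-0.0235 [664. 137.] [146. 163.]
0 [659. 111.] [162. 178.]
0.0235 [654.  86.] [177. 194.]
[600. 155.]
[606. 151.]
```

Call:
apply_moves:
  deltas: "0 0 2 0 0 0;0 0 2 0 0 0;0 0 2 0 0 0;0 0 2 0 0 0;0 0 1.5 0 0 0;0 0 1.2 0 0 0;0 0 0.7 0 0 0;0 0 0.7 0 0 0;0 0 0 0 0 0;0 0 0 0 0 0"

```text
clock: 5.5
ee_pos: [0.6118, 0.0408, 0.1123]
orientation: [-0.214, 0.618, 0.736, 0.178]
contact_force: [0.4, 0.5, 0.3]
opening: 0.546
grip_force: 0.0
```

Run:
```python
from h import *
s=env.get_state();print(toU(s['ee_pos']),s['contact_force'])
delta(U([-.07,-.0178,.1116]),leanframe(32))
```

```text
[-0.07031272 -0.01748213  0.11230974] [0.43607634 0.51307344 0.33833906]
move first cm [-0.06  0.03  0.04] | turn [-0.08 -0.25 -0.13] | move after turn [-0.06  0.03  0.04]
```

Close on the case.

Call:
apply_moves:
  deltas: "0 0 0 0 0 0;0 0 0 0 0 0;0 0 0 0 0 0;0 0 0 0 0 0;0 0 0 0 0 0;0 0 0 0 0 0;0 0 0 0 0 0;0 0 0 0 0 0"
  jaw: 0
  newtons: 40

```text
clock: 6.3
ee_pos: [0.6119, 0.0407, 0.1125]
orientation: [-0.213, 0.618, 0.736, 0.178]
contact_force: [-0.5, -3.8, 4.8]
opening: 0.219
grip_force: 41.8
```

Call:
apply_moves:
  deltas: "0.6 0 -0.8 0 0 0;0.6 0 -0.8 0 0 0;0.4 0 -0.5 0 0 0;0 0 0 0 0 0"

```text
clock: 6.7
ee_pos: [0.6118, 0.0435, 0.1397]
orientation: [-0.213, 0.617, 0.736, 0.178]
contact_force: [-0.2, -0.2, -0.7]
opening: 0.217
grip_force: 41.2
```

Run:
```python
from h import *
s=env.get_state();print(toU(s['ee_pos']),s['contact_force'],s['opening'],s['moment'])
a=snap('scene','s2.png');b=snap('top')
A=a['pixels'][170:310,290:470];B=b['pixels'][195:295,210:340]
im=np.hstack([cv2.resize(A,(400,311),interpolation=2),cv2.resize(B,(400,311),interpolation=2)])
cv2.imwrite('pics/p2.png',cv2.convertScaleAbs(np.ascontiguousarray(im[:,:,::-1]),alpha=1.3))
```

```text
[-0.06991013 -0.01473944  0.13967852] [-0.19058693 -0.15684694 -0.67895849] 0.21738931482757462 [-0.30531199 -0.06064082  0.03032804]
```

View pics/p2.png

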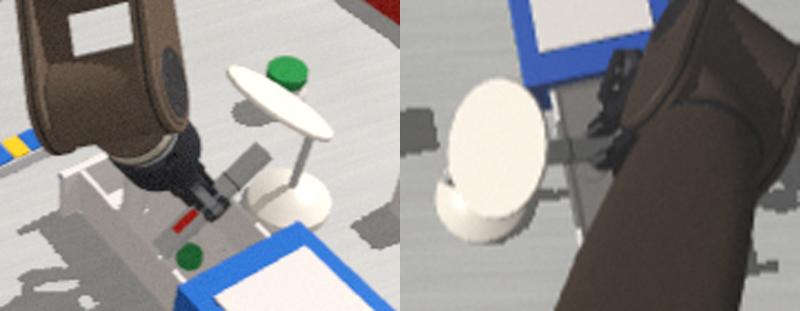

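The case is held and lifted clear of the drawer floor, with its high end at about (262,155) in the left crop, well under the mirror. I'll continue up with a slight levelling, then move out to -y.

Call:
apply_moves:
  deltas: "0.76 0 -0.5 0 -2.5 0;0.76 0 -0.5 0 -2.5 0;0.76 0 -0.5 0 -2.5 0;0.76 0 -0.5 0 -2.5 0;0 0 0 0 0 0"

```text
clock: 7.3
ee_pos: [0.6085, 0.0611, 0.1714]
orientation: [-0.148, 0.63, 0.752, 0.123]
contact_force: [-0.3, -0.2, -0.9]
opening: 0.218
grip_force: 41.1
```

Run:
```python
from h import *
s=env.get_state();Rc=rot(s['orientation']);print(toU(s['ee_pos']),s['contact_force'],s['opening'],s['moment'])
for e in(-.075,.075):print(toU(s['ee_pos']+Rc.apply([e,0,.067])))
z=UR.inv().apply(Rc.apply([0,0,1]));print('lean',np.degrees(np.arctan2(z[1],-z[2])))
```

```text
[-0.07001607  0.00313147  0.17136257] [-0.28681909 -0.20357304 -0.91661761] 0.21798768995837162 [-0.21879327 -0.0240843   0.02259045]
[-0.07010831 -0.04092143  0.08095608]
[-0.07009239  0.09791392  0.13774291]
lean 22.245689725420398
```

Call:
apply_moves:
  deltas: "-1.4 0 -0.6 0 0 0;-2.8 0 -1.2 0 0 0;-3.7 0 -1.5 0 0 0;-3.7 0 -1.5 0 0 0;-3.7 0 -1.5 0 0 0;0 0 -1 0 0 0;0 0 0 0 0 0"

```text
clock: 8.0
ee_pos: [0.6382, -0.1092, 0.1802]
orientation: [-0.148, 0.632, 0.751, 0.124]
contact_force: [0.0, -0.5, -1.1]
opening: 0.222
grip_force: 41.1
```

Run:
```python
from h import *
Rt=frame([0,0,-1],R.from_euler('z',1.2,degrees=True).apply([1,0,0]))
s=env.get_state();print(s['ee_pos'],s['opening'])
delta([.511,-.243,.16],Rt)
```

```text
[ 0.63818203 -0.10921198  0.18020085] 0.22206502741851844
move first cm [-10.97 -14.81  -2.28] | turn [ -1.8  -22.23   8.5 ] | move after turn [-13.11 -13.     2.02]
```

Call:
apply_moves:
  deltas: "0 0 0 -0.45 -5.56 2.12;0 0 0 -0.45 -5.56 2.12;0 0 0 -0.45 -5.56 2.12;0 0 0 -0.45 -5.56 2.12;-2.6 -2.6 0.4 0 0 0;-2.6 -2.6 0.4 0 0 0;-2.6 -2.6 0.4 0 0 0;-2.6 -2.6 0.4 0 0 0;-2.7 -2.6 0.4 0 0 0;0 0 0 0 0 0;0 0 0 0 0 0"

```text
clock: 9.1
ee_pos: [0.5105, -0.2402, 0.1596]
orientation: [-0.001, 0.699, 0.716, -0.0]
contact_force: [-0.6, 0.0, -1.6]
opening: 0.217
grip_force: 41.1
```

Run:
```python
from h import *
np.set_printoptions(precision=4,suppress=True)
Rt=frame([0,0,-1],R.from_euler('z',1.2,degrees=True).apply([1,0,0]))
s=env.get_state();print(s['ee_pos'],s['contact_force'])
delta([.511,-.243,.08],Rt)
a=snap('scene');b=snap('top');Rc=rot(s['orientation'])
for e in(-.075,.075):print(proj(a,s['ee_pos']+Rc.apply([e,0,.067])),proj(b,s['ee_pos']+Rc.apply([e,0,.067])))
A=a['pixels'][220:360,160:340]
cv2.imwrite('pics/p3.png',cv2.convertScaleAbs(np.ascontiguousarray(cv2.resize(A,None,fx=4,fy=4,interpolation=2)[:,:,::-1]),alpha=1.3))
```

```text
[ 0.5105 -0.2402  0.1596] [-0.5776  0.0186 -1.5801]
move first cm [-0.29  0.05  7.96] | turn [-0.08 -0.05  0.17] | move after turn [-0.28  0.04  7.96]
[195.8918 282.4032] [414.2018 268.9453]
[264.0813 260.5313] [360.7263 272.2314]
```

View pics/p3.png

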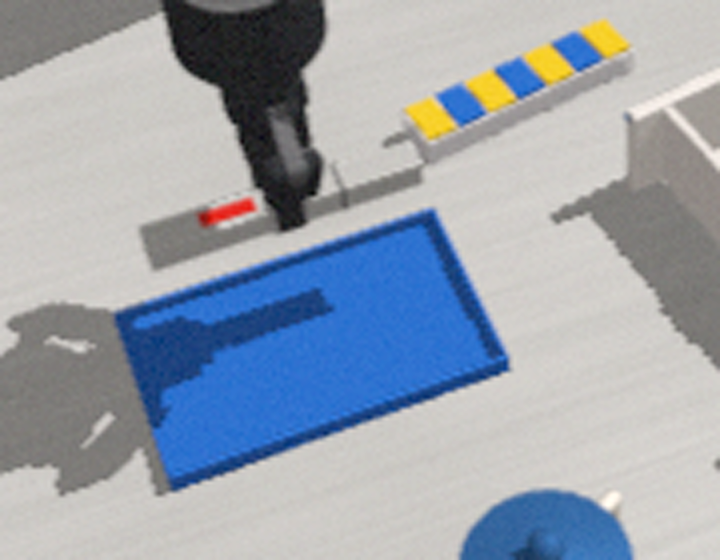

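Case is level and centred along the tray, tips about level with its underside. I'll lower it.

Call:
apply_moves:
  deltas: "-0.3 0.35 2 0 0 0;0 0 2 0 0 0;0 0 1.5 0 0 0;0 0 1 0 0 0;0 0 0.6 0 0 0;0 0 0.2 0 0 0;0 0 0.1 0 0 0;0 0 0 0 0 0;0 0 0 0 0 0"

```text
clock: 10.1
ee_pos: [0.515, -0.244, 0.0868]
orientation: [0.001, 0.698, 0.716, -0.0]
contact_force: [-0.5, -0.2, 0.9]
opening: 0.217
grip_force: 41.1
```

Call:
apply_moves:
  deltas: "0 0 0.15 0 0 0;0 0 0.15 0 0 0;0 0 0 0 0 0;0 0 0 0 0 0"

```text
clock: 10.5
ee_pos: [0.5146, -0.2436, 0.083]
orientation: [-0.0, 0.698, 0.716, -0.0]
contact_force: [-0.1, -0.2, -0.3]
opening: 0.22
grip_force: 41.1
```

Call:
apply_moves:
  deltas: "0 0 0.15 0 0 0;0 0 0.15 0 0 0;0 0 0 0 0 0;0 0 0 0 0 0"

```text
clock: 10.9
ee_pos: [0.5147, -0.2437, 0.0802]
orientation: [0.0, 0.698, 0.716, -0.0]
contact_force: [-1.7, 0.5, 0.0]
opening: 0.219
grip_force: 41.2
```

Call:
apply_moves:
  deltas: "0 0 0.15 0 0 0;0 0 0.1 0 0 0;0 0 0 0 0 0;0 0 0 0 0 0"

```text
clock: 11.3
ee_pos: [0.5149, -0.2438, 0.0801]
orientation: [-0.001, 0.698, 0.716, -0.001]
contact_force: [-5.4, 3.6, 15.4]
opening: 0.219
grip_force: 42.9
```

Call:
apply_moves:
  deltas: "0 0 -0.2 0 0 0;0 0 0 0 0 0;0 0 0 0 0 0"

```text
clock: 11.6
ee_pos: [0.515, -0.2439, 0.0801]
orientation: [0.0, 0.698, 0.716, -0.0]
contact_force: [-1.8, 1.2, 5.8]
opening: 0.223
grip_force: 41.8
```

Call:
apply_moves:
  deltas: "0 0 0 0 0 0;0 0 0 0 0 0;0 0 0 0 0 0;0 0 0 0 0 0;0 0 0 0 0 0"
  jaw: 34

```text
clock: 12.1
ee_pos: [0.5145, -0.2436, 0.0793]
orientation: [-0.0, 0.698, 0.716, -0.001]
contact_force: [0.8, -0.4, 0.3]
opening: 0.335
grip_force: 0.0
```

Call:
apply_moves:
  deltas: "0 0 -1 0 0 0;0 0 -2 0 0 0;0 0 -4 0 0 0;0 0 -4.5 0 0 0;0 0 -4.5 0 0 0;0 0 -4.5 0 0 0;0 0 0 0 0 0"

```text
clock: 12.8
ee_pos: [0.5175, -0.2453, 0.2945]
orientation: [0.008, 0.698, 0.716, 0.001]
contact_force: [-0.1, -0.3, 0.6]
opening: 0.336
grip_force: 0.0
```

Run:
```python
from h import *
np.set_printoptions(precision=4,suppress=True)
Rt=frame([0,0,-1],UR.apply([0,-1,0]))
delta(U([-.1555,-.0055,.30]),Rt); Rt=frame([0,0,-1],UR.apply([0,1,0]));delta(U([-.1555,-.0055,.30]),Rt)
s=env.get_state();print(s['q'])
a=snap('scene');b=snap('top')
A=a['pixels'][220:360,160:400]
cv2.imwrite('pics/p4.png',cv2.convertScaleAbs(np.ascontiguousarray(cv2.resize(A,None,fx=3,fy=3,interpolation=2)[:,:,::-1]),alpha=1.3))
m=cv2.inRange(cv2.cvtColor(a['pixels'],cv2.COLOR_RGB2HSV),(5,150,100),(18,255,255));print(np.argwhere(m)[:, ::-1].mean(0) if m.any() else None)
```

```text
move first cm [28.25  1.56 -0.83] | turn [ 1.03 -0.01 81.34] | move after turn [  5.79 -27.7   -0.55]
move first cm [28.25  1.56 -0.83] | turn [  0.01   1.07 -98.66] | move after turn [-5.79 27.7  -0.55]
[-0.6195  0.0639  1.8486 -0.0009  1.2126 -0.6443]
[135.1304  37.4431]
```

View pics/p4.png

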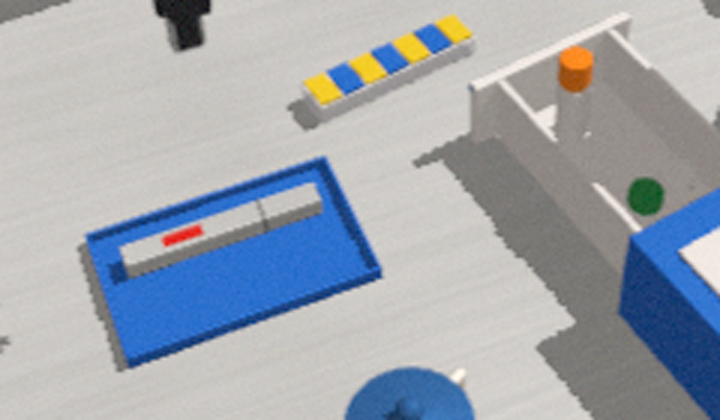

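The case lies flat in the tray (crop (220,230)) and the bottle still stands at crop (573,95). Now the bottle.

Call:
apply_moves:
  deltas: "0.2 0 0 0.1 0 8.1;0 0 0 0.1 0 8.1;0 0 0 0.1 0 8.1;0 0 0 0.1 0 8.1;0 0 0 0.1 0 8.1;0 0 0 0.1 0 8.2;0 0 0 0.1 0 8.2;0 0 0 0.1 0 8.2;0 0 0 0.1 0 8.2;0 0 0 0.1 0 8.1;0 0 0 0 0 0"
  jaw: 50

```text
clock: 14.0
ee_pos: [0.5139, -0.241, 0.2821]
orientation: [-0.007, 0.996, 0.087, -0.008]
contact_force: [-0.4, -0.7, -0.5]
opening: 0.5
grip_force: 0.0
```

Call:
apply_moves:
  deltas: "1 -4.6 0 0 0 0;1 -4.6 0 0 0 0;1 -4.6 0 0 0 0;1 -4.6 0 0 0 0;1 -4.6 0 0 0 0;0.8 -4.6 0 0 0 0;0 0 0 0 0 0;0 0 0 0 0 0"

```text
clock: 14.8
ee_pos: [0.5232, 0.0413, 0.286]
orientation: [-0.005, 0.996, 0.09, -0.007]
contact_force: [-0.4, -0.2, 0.2]
opening: 0.5
grip_force: 0.0
```

Run:
```python
from h import *
Rt=frame([0,0,-1],UR.apply([0,-1,0]))
s=env.get_state();print(toU(s['ee_pos']),s['ee_pos'],s['opening'])
delta(U([-.1555,-.005,.125]),Rt)
```

```text
[-0.15746855 -0.00138841  0.28596399] [0.5232152  0.04131836 0.28596399] 0.49983847535838805
move first cm [ 0.41  0.55 16.09] | turn [-0.68  0.77  0.21] | move after turn [ 0.2   0.36 16.1 ]
```

Call:
apply_moves:
  deltas: "0.2 0.36 0 -0.7 0.8 0.2;0 0 4 0 0 0;0 0 4 0 0 0;0 0 3 0 0 0;0 0 2.5 0 0 0;0 0 2 0 0 0;0 0 1.3 0 0 0;0 0 0 0 0 0;0 0 0 0 0 0"

```text
clock: 15.7
ee_pos: [0.5274, 0.0363, 0.1195]
orientation: [0.0, 0.996, 0.085, 0.002]
contact_force: [-0.7, -0.1, 0.8]
opening: 0.501
grip_force: 0.0
```

Call:
apply_moves:
  deltas: "0 0 0 0 0 0;0 0 0 0 0 0;0 0 0 0 0 0;0 0 0 0 0 0;0 0 0 0 0 0;0 0 0 0 0 0"
  jaw: 0
  newtons: 25

```text
clock: 16.3
ee_pos: [0.5278, 0.037, 0.1203]
orientation: [0.001, 0.996, 0.086, 0.002]
contact_force: [-1.2, -0.7, 5.9]
opening: 0.3
grip_force: 27.5
```

Run:
```python
from h import *
Rt=frame([0,0,-1],UR.apply([0,-1,0]))
s=env.get_state();print(toU(s['ee_pos']),s['opening'],s['grip_force'])
delta(s['ee_pos']+[0,0,.15],Rt)
```

```text
[-0.1537404  -0.00648094  0.12032478] 0.2996177074434081 27.482605576515198
move first cm [  0.07   0.02 -15.  ] | turn [ 0.09 -0.27 -0.26] | move after turn [  0.   0. -15.]
```

Call:
apply_moves:
  deltas: "0 0 -1 0 0 0;0 0 -2 0 0 0;0 0 -4 0 0 0;0 0 -4 0 0 0;0 0 -4 0 0 0;0 0 0 0 0 0"

```text
clock: 16.9
ee_pos: [0.529, 0.0371, 0.2763]
orientation: [0.001, 0.996, 0.086, 0.007]
contact_force: [-0.0, -0.5, -0.1]
opening: 0.298
grip_force: 27.1
```

Run:
```python
from h import *
Rt=frame([0,0,-1],R.from_euler('z',1.2,degrees=True).apply([0,-1,0]))
s=env.get_state();print(s['ee_pos'],s['opening'],s['grip_force'])
delta([.574,-.242,.2],Rt)
```

```text
[0.52901495 0.03710662 0.27629457] 0.29839837664169394 27.125585675239563
move first cm [-0.45 28.24  7.73] | turn [ 0.15 -0.86  8.64] | move after turn [ 3.91 28.    7.63]
```

Call:
apply_moves:
  deltas: "0 0 0 0.1 -0.4 4.3;0 0 0 0.1 -0.4 4.3;0.4 3 0 0 0 0;0.7 4 0 0 0 0;0.7 4.5 0 0 0 0;0.7 4.5 0 0 0 0;0.7 4.5 1 0 0 0;0.4 4 2 0 0 0;0.3 3.5 2.5 0 0 0;0 0 2 0 0 0;0 0 0 0 0 0;0 0 0 0 0 0"

```text
clock: 18.1
ee_pos: [0.57, -0.2411, 0.1919]
orientation: [-0.002, 1.0, 0.011, -0.007]
contact_force: [-0.1, 0.7, -0.7]
opening: 0.293
grip_force: 27.1
```

Run:
```python
from h import *
Rt=frame([0,0,-1],R.from_euler('z',1.2,degrees=True).apply([0,-1,0]))
s=env.get_state();print(s['ee_pos'],s['opening'],s['grip_force'])
delta([.574,-.242,.12],Rt)
```

```text
[ 0.56997521 -0.2411232   0.19193058] 0.2928311117529152 27.11095780134201
move first cm [0.5  0.13 7.19] | turn [-0.23  0.79  0.03] | move after turn [0.4  0.1  7.19]
```

Call:
apply_moves:
  deltas: "0.4 0.1 1.5 -0.2 0.8 0;0 0 2 0 0 0;0 0 1.5 0 0 0;0 0 1 0 0 0;0 0 0.6 0 0 0;0 0 0.3 0 0 0;0 0 0.2 0 0 0;0 0 0 0 0 0;0 0 0 0 0 0"

```text
clock: 19.0
ee_pos: [0.5749, -0.243, 0.1225]
orientation: [0.001, 1.0, 0.011, 0.002]
contact_force: [0.6, 0.4, -2.0]
opening: 0.291
grip_force: 27.1
```

Call:
apply_moves:
  deltas: "0 0 0.15 0 0 0;0 0 0.15 0 0 0;0 0 0 0 0 0;0 0 0 0 0 0"

```text
clock: 19.4
ee_pos: [0.5745, -0.2428, 0.1188]
orientation: [0.001, 1.0, 0.011, 0.001]
contact_force: [0.2, -0.1, 0.3]
opening: 0.298
grip_force: 27.1
```

Call:
apply_moves:
  deltas: "0 0 0.15 0 0 0;0 0 0.1 0 0 0;0 0 0 0 0 0;0 0 0 0 0 0"

```text
clock: 19.8
ee_pos: [0.5745, -0.2428, 0.1163]
orientation: [0.001, 1.0, 0.011, 0.001]
contact_force: [0.2, -1.0, -0.8]
opening: 0.298
grip_force: 27.1
```

Call:
apply_moves:
  deltas: "0 0 0.1 0 0 0;0 0 0 0 0 0;0 0 0 0 0 0"

```text
clock: 20.1
ee_pos: [0.5746, -0.2428, 0.1155]
orientation: [0.001, 1.0, 0.011, 0.001]
contact_force: [0.1, 0.2, -0.6]
opening: 0.3
grip_force: 27.2
```

Call:
apply_moves:
  deltas: "0 0 0.1 0 0 0;0 0 0 0 0 0;0 0 0 0 0 0"

```text
clock: 20.4
ee_pos: [0.5748, -0.2429, 0.1154]
orientation: [0.001, 1.0, 0.011, 0.001]
contact_force: [-1.6, 1.2, 5.4]
opening: 0.298
grip_force: 27.5
```

Call:
apply_moves:
  deltas: "0 0 0.1 0 0 0;0 0 0 0 0 0;0 0 0 0 0 0"

```text
clock: 20.7
ee_pos: [0.5749, -0.243, 0.1154]
orientation: [0.001, 1.0, 0.011, 0.001]
contact_force: [-4.3, 2.0, 9.3]
opening: 0.3
grip_force: 28.0
```

Call:
apply_moves:
  deltas: "0 0 -0.2 0 0 0;0 0 0 0 0 0;0 0 0 0 0 0"

```text
clock: 21.0
ee_pos: [0.5747, -0.2429, 0.1154]
orientation: [0.001, 1.0, 0.011, 0.001]
contact_force: [-0.6, -0.0, 2.0]
opening: 0.297
grip_force: 27.4
```

Call:
apply_moves:
  deltas: "0 0 0 0 0 0;0 0 0 0 0 0;0 0 0 0 0 0;0 0 0 0 0 0;0 0 0 0 0 0"
  jaw: 55

```text
clock: 21.5
ee_pos: [0.5745, -0.2428, 0.1153]
orientation: [0.001, 1.0, 0.011, 0.001]
contact_force: [-0.7, 0.7, -0.2]
opening: 0.549
grip_force: 0.0
```

Call:
apply_moves:
  deltas: "0 0 -1 0 0 0;0 0 -2 0 0 0;0 0 -4 0 0 0;0 0 -4.5 0 0 0;0 0 -2.5 0 0 0;0 0 0 0 0 0;0 0 0 0 0 0"

```text
clock: 22.2
ee_pos: [0.5742, -0.2426, 0.2563]
orientation: [0.001, 1.0, 0.011, 0.002]
contact_force: [-0.5, 0.1, -0.0]
opening: 0.548
grip_force: 0.0
```

Run:
```python
from h import *
s=env.get_state();print(s['ee_pos'],s['q'])
Rt=frame([0,0,-1],UR.apply([0,-1,0]))
print(U([-.25,-.02,0]));delta(U([-.25,-.02,.255]),Rt);delta(U([-.19,-.02,.118]),Rt)
a=snap('scene');A=a['pixels'][220:360,160:400]
cv2.imwrite('pics/p5.png',cv2.convertScaleAbs(np.ascontiguousarray(cv2.resize(A,None,fx=3,fy=3,interpolation=2)[:,:,::-1]),alpha=1.3))
```

```text
[ 0.57424507 -0.2426329   0.25628657] [-5.62447139e-01  2.14539494e-01  1.75287641e+00  3.98289269e-04
  1.16989672e+00  9.86857938e-01]
[0.43538154 0.00676825 0.        ]
move first cm [-13.35 -25.23   0.03] | turn [ 0.13 -0.21 -8.88] | move after turn [ -9.3  -26.99   0.13]
move first cm [ -7.47 -26.18  13.75] | turn [ 0.13 -0.21 -8.88] | move after turn [ -3.3  -26.99  13.83]
```

View pics/p5.png

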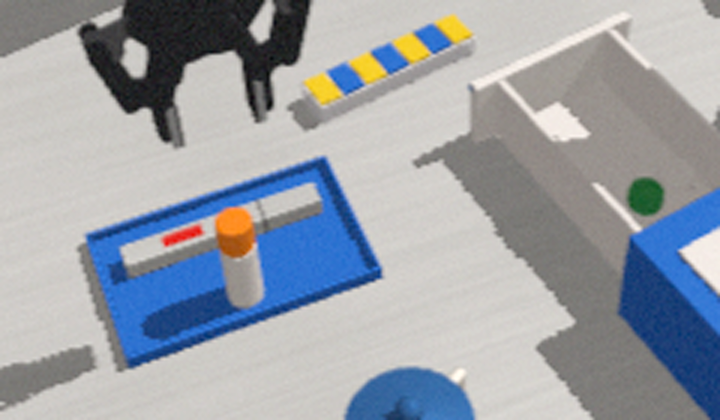

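The bottle stands upright beside the flat case, and the drawer holds only the lens case (crop (645,195)). Now close the fingers and push the drawer.

Call:
apply_moves:
  deltas: "0 0 0 0 -0.1 -4.4;0 0 0 0 -0.1 -4.4;-1 -3 0 0 0 0;-1.2 -4 0 0 0 0;-1.2 -4.5 0 0 0 0;-1.2 -4.5 0 0 0 0;-1.2 -4.5 0 0 0 0;-1.2 -4 0 0 0 0;-0.8 -2.5 0 0 0 0;0 0 0 0 0 0;0 0 0 0 0 0"
  jaw: 0

```text
clock: 23.35
ee_pos: [0.4497, 0.01, 0.2536]
orientation: [0.0, 0.996, 0.088, -0.002]
contact_force: [1.2, -0.9, 0.4]
opening: 0.0
grip_force: 0.0
```

Run:
```python
from h import *
s=env.get_state();print(s['ee_pos'],toU(s['ee_pos']),s['opening'])
delta(U([-.235,-.02,.118]),frame([0,0,-1],UR.apply([0,-1,0])))
```

```text
[0.44969653 0.01001581 0.25361392] [-0.23533733 -0.01931314  0.25361392] 0.0003032641242086068
move first cm [ 0.08  0.06 13.56] | turn [ 0.04  0.22 -0.01] | move after turn [ 0.03  0.07 13.56]
```

Call:
apply_moves:
  deltas: "0 0 4 0 0.2 0;0 0 4 0 0 0;0 0 3 0 0 0;0 0 1.5 0 0 0;0 0 1 0 0 0;0 0 0 0 0 0;1 0 0 0 0 0;1 0 0 0 0 0;1 0 0 0 0 0;1 0 0 0 0 0;1 0 0 0 0 0;1 0 0 0 0 0"

```text
clock: 24.55
ee_pos: [0.5106, 0.0202, 0.1205]
orientation: [0.001, 0.996, 0.087, 0.001]
contact_force: [-1.8, -1.1, 1.7]
opening: -0.0
grip_force: 0.9
```

Call:
apply_moves:
  deltas: "1.2 0 0 0 0 0;1.2 0 0 0 0 0;1.2 0 0 0 0 0;1.2 0 0 0 0 0;1.2 0 0 0 0 0;1.2 0 0 0 0 0;1.2 0 0 0 0 0;1.2 0 0 0 0 0;1.2 0 0 0 0 0;1 0 0 0 0 0"

```text
clock: 25.55
ee_pos: [0.6268, 0.0407, 0.1203]
orientation: [0.0, 0.996, 0.087, 0.001]
contact_force: [-2.0, 0.4, 0.7]
opening: -0.003
grip_force: 0.9
```

Run:
```python
from h import *
s=env.get_state();print(toU(s['ee_pos']),s['contact_force'])
delta(U([-.021,-.02,.118]),frame([0,0,-1],UR.apply([0,-1,0])))
```

```text
[-0.05560598 -0.0201188   0.12031707] [-2.00007595  0.38761874  0.69157911]
move first cm [ 3.46 -0.02  0.24] | turn [ 0.06 -0.11 -0.08] | move after turn [ 3.46 -0.01  0.23]
```

Call:
apply_moves:
  deltas: "0.8 0 0 0 0 0;0.6 0 0 0 0 0;0.6 0 0 0 0 0;0.6 0 0 0 0 0;0.4 0 0 0 0 0;0.3 0 0 0 0 0;0.2 0 0 0 0 0;0 0 0 0 0 0;0 0 0 0 0 0"

```text
clock: 26.45
ee_pos: [0.6601, 0.0466, 0.1205]
orientation: [0.001, 0.996, 0.087, 0.001]
contact_force: [-3.4, 0.1, 0.6]
opening: 0.0
grip_force: 1.9
```

Call:
apply_moves:
  deltas: "0.15 0 0 0 0 0;0.15 0 0 0 0 0;0 0 0 0 0 0;0 0 0 0 0 0"

```text
clock: 26.85
ee_pos: [0.6607, 0.0466, 0.1205]
orientation: [0.001, 0.996, 0.088, -0.004]
contact_force: [-13.0, -1.3, 7.0]
opening: -0.0
grip_force: 6.6
```

Call:
apply_moves:
  deltas: "0.15 0 0 0 0 0;0 0 0 0 0 0;0 0 0 0 0 0;0 0 0 0 0 0"

```text
clock: 27.25
ee_pos: [0.661, 0.0467, 0.1205]
orientation: [0.001, 0.996, 0.088, -0.006]
contact_force: [-17.4, -3.4, 9.5]
opening: -0.001
grip_force: 8.8
```

Call:
apply_moves:
  deltas: "-0.6 0 0 0 0 0;-2 0 0 0 0 0;-3 0 0 0 0 0;-4 0 0 0 0 0;-4 0 0 0 0 0;0 0 -4 0 0 0;0 0 -4 0 0 0;0 0 -4 0 0 0;0 3 0 0 0 0;0 0 0 0 0 0;0 0 0 0 0 0"

```text
clock: 28.35
ee_pos: [0.5365, -0.0062, 0.241]
orientation: [0.001, 0.996, 0.087, 0.003]
contact_force: [-0.2, 0.1, 0.0]
opening: -0.002
grip_force: 0.0
```

Run:
```python
from h import *
s=env.get_state();print(s['ee_pos'],s['contact_force'])
a=snap('scene');b=snap('top')
A=a['pixels'][200:360,180:440];B=b['pixels'][160:300,200:430]
im=np.hstack([cv2.resize(A,(400,246),interpolation=2),cv2.resize(B,(400,246),interpolation=2)])
cv2.imwrite('pics/p6.png',cv2.convertScaleAbs(np.ascontiguousarray(im[:,:,::-1]),alpha=1.3))
for y in(-.075,.075):
  for x in(-.01,-.02):
    print(x,y,(proj(a,U([x,y,.068]))-[180,200])*[400/260,246/160],(proj(b,U([x,y,.068]))-[200,160])*[400/230,246/140]+[400,0])
```

```text
[ 0.5364722  -0.00619617  0.24102948] [-0.17643395  0.14573432  0.02647561]
-0.01 -0.075 [284.50662477 158.7634322 ] [577.9460014  100.83540289]
-0.02 -0.075 [280.07418771 153.81033091] [579.14533719 106.48071022]
-0.01 0.075 [368.50068689 112.99550712] [490.38278083 119.39785985]
-0.02 0.075 [363.86145143 108.56151508] [491.44240819 125.10144623]
```

View pics/p6.png

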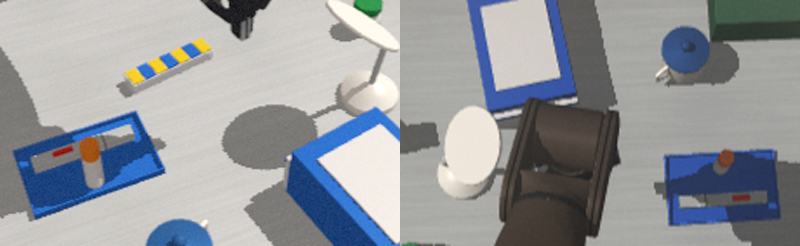

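The drawer's front corner shows at (577,100) in the right crop, where the home position projects. The case and bottle sit in the tray at (65,150) and (92,160), and the mirror is unmoved. Handing in.

```bash
python3 -c "
from bench import env
print(env.close_job())"
```

```text
the job is handed in; nothing more can be done
None
```

I set the case flat and the bottle upright in the blue tray and pushed the drawer home to its stop. The job was handed in at about 28 s; the last pictures show the mirror and nearby things undisturbed, but no verdict came back.

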